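# Brake and lock a turning take-up reel with its drop pin

## Task

The take-up reel of the rewinder is still turning. Take the lock pin from its holder, put it down through the slot in the bridge and rub it gently on the turning reel until that has slowed it to a crawl, without jamming or knocking it hard; let the pin drop into the reel's one hole as it comes under the slot and leave it fully home, its head down on the bridge, so that the reel stays locked. Leave the other things on the bench alone.

Things in the scene. Friction and masses are not known exactly. Their poses are not given: they have to be found in the camera images.
- winder: Rewinder: blue and black box 250 x 200 x 50 mm, fixed, carrying a flat reel that turns about a vertical axis. On one side a post with an aluminium bridge, a plate 40 mm wide and 16 mm thick that reaches in over the reel, top face 128 mm above the bench (the highest part). Origin: underside, on the reel's axis; x points level from the axis along the bridge to the post, z up.
- slot (a point): Middle of the slot in the bridge, at the bridge's top face (128 mm above the bench), 65 mm from the reel's axis. The slot goes right through; it is 14 mm long along the bridge (the winder's x) and 12 mm wide across it. The driven reel presses the caught pin sideways (about 3 N), so it binds a little on its way home: a push of up to about 10 N seats it.
- hub: Sprung spindle that carries the grey reel (the reel counts as part of it). Reel: 176 mm wide; its upper flange is flat, 4 mm thick, top 100 mm above the bench (28 mm below the bridge's top); the lower flange is 33 mm below. Pressed down, it sinks up to 10 mm: 1 N at first, 0.7 N more per mm, about 8 N at most, then bottoms hard. Origin: the winder's, less the sinking; does not turn.
- reel (a joint): Reel's angle, rad, counterclockwise from above, growing without limit; a multiple of 2 pi when the hole is under the slot. A slipping-clutch motor always drives it: 9 rad/s free, slower in proportion to the rub. Pressing with about 3 to 5 N (by friction) stalls it; let go, it runs on. Slowed under about 2 to 4 rad/s, the pin, pressing the flange down 2 mm or more, catches in the passing hole.
- reel_hole (a point): Centre of the reel's hole at the upper flange's top face, 65 mm from the axis: oblong, right through, 16 mm along the radius and 12.5 mm across it. It turns with the reel. z up.
- pin: Aluminium lock pin, 50 g, upright in its holder: round shank 10 mm in diameter, 44 mm long, foot chamfered by 1 to 1.5 mm; square head 20 x 20 mm, 32 mm high. Origin: centre of the tip (lowest point); z up the pin, x and y square to the head's faces. The head's lower face is 44 mm above the origin, its top 76 mm. Home, the head rests on the bridge with the tip 44 mm below the bridge's top.
- pin_tip (a point): Centre of the pin's tip (same as the pin's origin), axes as the pin's.
- holder: Aluminium block 50 x 50 x 48 mm, fixed, with a 13 mm hole straight through in its middle, in which the pin stands, the head resting on its top 48 mm above the bench. Origin: centre of its underside.
- flux: Bystander: bottle, 38 mm in diameter and 95 mm high. Origin: centre of its underside.
- tin: Bystander: round brass-coloured tin, 62 mm in diameter and 37 mm high. Origin: centre of its underside.
- driver: Bystander: screwdriver 180 mm long, lying. Origin: underside, near its middle.

How it is judged (in metres and radians):
On the way:
1. the pin, through the slot, rubs on the still turning reel and has clearly slowed it, to under 5.5 rad/s (contact force between pin and hub above 0.3 N and velocity of joint reel between 0.1 and 5.5 rad/s and horizontal distance between pin_tip and slot below 0.006 m and z of pin_tip in the frame of slot below -0.02 m), for 0.15 s.
At the end, for the whole second after the job is handed in: The pin stands in the slot and in the reel's hole (tip within 5 mm of the hole's centre line and 6 mm of the slot's), home to within 3 mm of its head resting on the bridge, upright within 0.2 rad and at rest, and the reel stands still (under 0.1 rad/s) (z of pin_tip in the frame of slot below -0.041 m and horizontal distance between pin_tip and reel_hole below 0.005 m and horizontal distance between pin_tip and slot below 0.006 m and angle between pin's own z axis and vertical below 0.2 rad and velocity of joint reel between -0.1 and 0.1 rad/s and linear speed of pin below 0.02 m/s); the robot touches nothing.
It fails at once if the pin presses or knocks the reel with more than 15 N (contact force between pin and hub above 15 N).
It fails at once if a bystander is moved by more than 30 mm (distance of any of flux, tin, driver from where it was at the start of the episode above 0.03 m).
It also fails if it takes over 54 s, if anything falls off the work surface, if the arm or the gripper's body presses on something with over 40 N, if the wrist force passes 120 N, or if a joint passes its speed limit or range.

## Robot

A 6-joint arm with a two-finger parallel gripper is mounted at the origin on the work surface. World frame = base frame: x ahead of the robot, y to its left, z up, the work surface at z = 0. Lengths are in mm, angles in rad, forces in N, time in s.
With the tool pointing down it reaches from about 325 to 875 mm from the base axis. Payload 4.4 kg.
Tool frame: the origin (TCP) lies at the very end of the fingers, on their centre line; the grasp point (between the pads) lies 19 mm behind it; z points along the fingers, y is the line along which they close (so a half turn about z gives the same grasp; the last joint's range is limited). The gripper opens to 85 mm and grips with 20 to 120 N. Pads are 22 mm wide; open, the fingers measure 114 mm over their backs; the gripper's body (76 mm by 85 mm) begins 54 mm behind the grasp point. The pads swing forward as they close: fully open they stand 13 mm farther back than shut.
Start: joints at [1.109, 0.207, 1.542, -0, 1.393, -0.15], TCP at [176.404, 547.274, 231.282] pointing down, gripper open.
Joint ranges: [-2.73, 2.73], [-0.86, 2.22], [0.23, 2.46], [-1.11, 4.25], [0.08, 2.63], [-2.82, 2.82]. Speed limits (rad/s): [2.79, 2.79, 3.14, 3.14, 3.14, 3.14].

## Interface

Orientations are given as a unit quaternion [x, y, z, w].
In Python, from workcell import arm gives the robot as it stands.
- The arm moves only by the tool apply_moves, never from a script. Its argument "commands" is one flat list of numbers, 7 for each row, row after row: the finger opening in mm, from 0 to 85.4, then the shift along the world's x, y, z in mm, then the turn, a rotation vector about the world's x, y, z in degrees. In form: [jaw, tx, ty, tz, ax, ay, az, jaw, tx, ty, tz, ax, ay, az, ...]. A call has 1 to 20 rows; each row is the pose to reach, as a shift and turn from the pose commanded when the call began; what a row does not reach only later rows make up. A row lasts 1/8 s, in which the tool goes at most 62.5 mm and 10.7 degrees, less where a joint would pass 70% of its speed; a pose out of reach is approached as far as the arm can. A call with a gripper value outside its range is refused whole. The fingers move at their own pace and stop on an object; the grip force is fixed at half the most. Time passes only in rows, so rows that repeat a pose let the fingers close. It gives the time, the measured TCP pose, the force, the opening and the grip force at its end, in the units of the state.
- arm.get_obs(): the state, without advancing time (a new reading comes with each control period).
- arm.capture(name): name is "scene" or "top" or "wrist"; returns the picture (400x640x3 uint8, blue, green, red); there is no depth.
- arm.camera_params(name): a dict with "fx", "fy", "cx", "cy" (pixels), "extrinsics" (4x4, takes a point from camera to world coordinates); the wrist camera has in their place "tool_from_camera" (4x4, takes a point from camera to tool coordinates, whose origin is the TCP and whose axes are the flange's). Camera axes: x right, y up, looking along -z (the intrinsics and any distortion apply to the point x, -y, -z); pixel columns grow to the right and rows downward; lengths in mm; the calibration is good to about 2 mm. A picture is of the moment at which its call begins: read the wrist's pose just before it. camera_params takes no time and is no camera call.
- arm.close_job(): hands the job in; it is judged then, once.
The state is a dict: "clock": time; "q": joint angles; "joint_vel": joint speeds; "joint_torque": joint torques, N m; "tcp_pos": TCP position; "ee_rot": TCP orientation; "force": force on the tool from outside, world axes, zero at the start; "moment": the same for the moment, N m; "width": finger opening in mm; "grip_force": force on a finger pad.
Only numpy, scipy, OpenCV 4.12 (cv2) and the standard library are available. Lean on these libraries where they do the work, as an engineer would, in place of code of your own. Each camera call takes 0.05 s, during which the arm holds its last target. There are 200 camera calls.

## Working session

There is one attempt and no reset: what is moved stays moved. The work goes in short steps, Python scripts to look and compute and a tool call to move; the robot and the scene stay as the last step left them, time stands still between calls to the robot, and variables do not carry over. Pictures are saved under pics/ and viewed, at most 10 in all, crops included, and the job is handed in when it is done.

Besides the shell and the picture viewer there is one more tool, called after "Call:" as name(argument=value, ...) on one line, values as JSON. apply_moves: Moves the arm, as the interface text tells. Its arguments: {"type":"object","properties":{"commands":{"type":"array"}},"required":["commands"]}

```bash
mkdir -p pics
cat > h.py <<'E'
import numpy as np, cv2
from workcell import arm
from scipy.spatial.transform import Rotation as R
def params(n):
    p=arm.camera_params(n)
    if n=='wrist':
        o=arm.get_obs(); T=np.eye(4); T[:3,:3]=R.from_quat(o['ee_rot']).as_matrix(); T[:3,3]=o['tcp_pos']
        E=T@np.array(p['tool_from_camera'])
    else: E=np.array(p['extrinsics'])
    return p,E
def ray(p,E,u,v):
    d=np.array([(u-p['cx'])/p['fx'],-(v-p['cy'])/p['fy'],-1.]); return E[:3,3],E[:3,:3]@d
def onz(pe,u,v,z):
    o,d=ray(*pe,u,v); return o+d*(z-o[2])/d[2]
def proj(pe,X):
    p,E=pe; c=np.linalg.inv(E)@np.append(X,1); return p['cx']+p['fx']*c[0]/-c[2], p['cy']-p['fy']*c[1]/-c[2]
E
python3 - <<'E'
from h import *
o=arm.get_obs(); print(o)
for n in ['scene','top','wrist']:
    p,E=params(n); print(n,{k:v for k,v in p.items() if k not in('extrinsics','tool_from_camera')},E.round(2).tolist())
a=[arm.capture(n) for n in('top','scene','wrist')]
for n,i in zip(('top','scene','wrist'),a): cv2.imwrite(f'pics/{n}0.png',i)
E
```

```text
{'clock': 0.0, 'q': array([ 1.10850636e+00,  2.07442575e-01,  1.54296335e+00,  2.29443574e-05,
        1.39348901e+00, -1.50517436e-01]), 'joint_vel': array([ 2.32358415e-04,  1.56308772e-03, -1.79424156e-04, -1.10479410e-03,
       -2.38509796e-03, -3.21319473e-05]), 'joint_torque': array([-1.59880121e-03, -3.83035111e+01, -2.91597247e+01, -3.58748648e-04,
        1.05141546e-02,  9.49489703e-06]), 'tcp_pos': array([176.05134216, 546.59104652, 230.10847996]), 'ee_rot': array([ 1.55257587e-01,  9.87873350e-01, -1.09412307e-03, -3.57985654e-04]), 'force': array([-0.63791474,  0.01344649,  0.13387905]), 'moment': array([ 0.01209648,  0.01564261, -0.04854576]), 'grip_force': 0.0, 'width': 85.62577365268967}
scene {'fx': 449.7068515065268, 'fy': 449.7068515065268, 'cx': 311.47979257490243, 'cy': 201.05418854453245} [[0.8, -0.45, 0.41, 1112.23], [0.6, 0.57, -0.56, -746.0], [0.02, 0.69, 0.72, 1086.91], [0.0, 0.0, 0.0, 1.0]]
top {'fx': 421.5175838009351, 'fy': 421.5175838009351, 'cx': 323.6789181683351, 'cy': 197.7388727919637} [[-0.02, 0.98, -0.19, 353.6], [-1.0, -0.03, -0.01, -8.32], [-0.02, 0.19, 0.98, 1324.64], [0.0, 0.0, 0.0, 1.0]]
wrist {'fx': 347.5148295003255, 'fy': 347.5148295003255, 'cx': 318.00378124204235, 'cy': 200.11044953816716} [[0.31, -0.9, -0.31, 95.84], [0.95, 0.29, 0.1, 572.29], [-0.0, -0.32, 0.95, 373.32], [0.0, 0.0, 0.0, 1.0]]
```

View pics/top0.png

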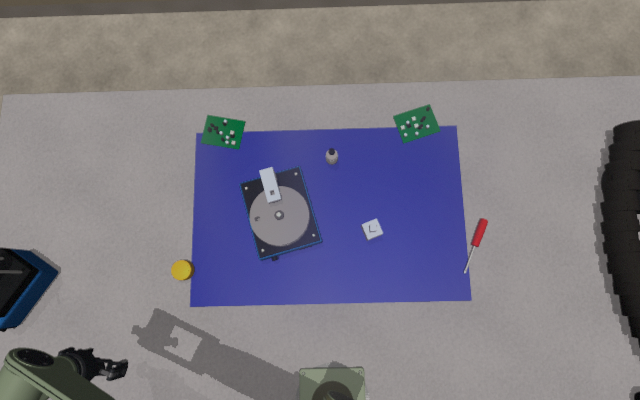

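View pics/scene0.png

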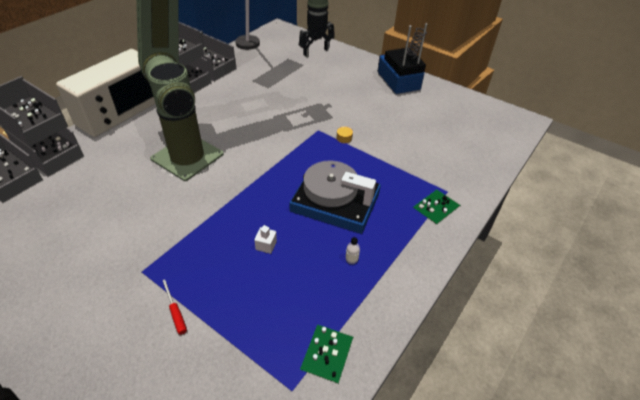

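The top view shows the winder, with the reel centre at about (279,215) and the slot at (272,192). The holder and pin are at (373,229), the bottle at (332,157) and the tin at (181,270). The scene view agrees.

Run:
```python
from h import *
t=params('top')
im=cv2.imread('pics/top0.png')
print('reel',onz(t,279,216,100),'slot',onz(t,272,192,128),'pin top',onz(t,374,228,80),'flux',onz(t,332,153,95),'tin',onz(t,181,270,37))
g=im[210:245,355:392].min(axis=2); m=(g>110).astype('uint8')
c=max(cv2.findContours(m,0,2)[0],key=cv2.contourArea); print(cv2.minAreaRect(c+np.array([355,210])))
g=im[160:210,255:290].min(axis=2); m=(g>165).astype('uint8')
c=max(cv2.findContours(m,0,2)[0],key=cv2.contourArea); r=cv2.minAreaRect(c+np.array([255,160])); print(r)
print([onz(t,*b,128).round(1) for b in cv2.boxPoints(r)])
out=np.hstack([cv2.resize(im[205:250,350:395],(400,400),interpolation=cv2.INTER_CUBIC),cv2.resize(im[160:210,250:300],(400,400),interpolation=cv2.INTER_CUBIC)])
cv2.imwrite('pics/c1.png',out)
```

```text
reel [539.28793265 142.30419582 100.        ] slot [606.04591256 159.01160298 128.        ] pin top [ 499.03827889 -136.83855743   80.        ] flux [728.81924892 -18.74073761  95.        ] tin [391.28012824 448.24594031  37.        ]
((371.9137878417969, 228.5345001220703), (17.26966667175293, 16.89827537536621), 68.19859313964844)
((269.403564453125, 184.2270050048828), (32.31707000732422, 13.211865425109863), 74.35775756835938)
[array([671.8, 198.2, 128. ]), array([681.5, 160.7, 128. ]), array([587.6, 135.4, 128. ]), array([578.1, 172.4, 128. ])]
```

View pics/c1.png

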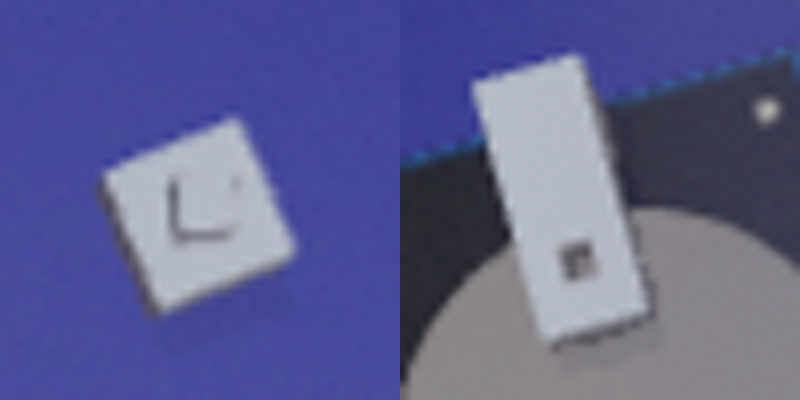

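Call:
apply_moves(commands=[85,50,-60,0,0,0,9,85,74,-120,0,0,0,18,85,98,-180,0,0,0,18,85,122,-230,0,0,0,18,85,146,-285,0,0,0,18,85,170,-340,0,0,0,18,85,194,-395,0,0,0,18,85,218,-450,0,0,0,18,85,242,-505,0,0,0,18,85,266,-560,-20,0,0,18,85,295,-620,-40,0,0,18,85,324,-684,-60,0,0,18,85,324,-684,-70,0,0,18,85,324,-684,-70,0,0,18])

```text
clock: 1.9
tcp_pos: [499.3, -137.4, 159.5]
ee_rot: [0.0, 1.0, 0.001, -0.002]
force: [-0.9, 0.2, 1.2]
width: 84.8
grip_force: 0.0
```

Run:
```python
from h import *
pe=params('wrist'); o=arm.get_obs(); print(o['clock'],o['tcp_pos'],o['ee_rot'],o['force'],proj(pe,[500,-137,80]))
im=arm.capture('wrist'); cv2.imwrite('pics/w1.png',im)
t=params('top'); cv2.imwrite('pics/t1.png',arm.capture('top'))
```

```text
1.9 [ 499.3234455  -137.38390799  159.45250526] [ 5.88658022e-05  9.99997825e-01  9.39799168e-04 -1.86121176e-03] [-0.85391561  0.16937573  1.22915504] (np.float64(318.68614594537144), np.float64(212.17615013674154))
```

View pics/w1.png

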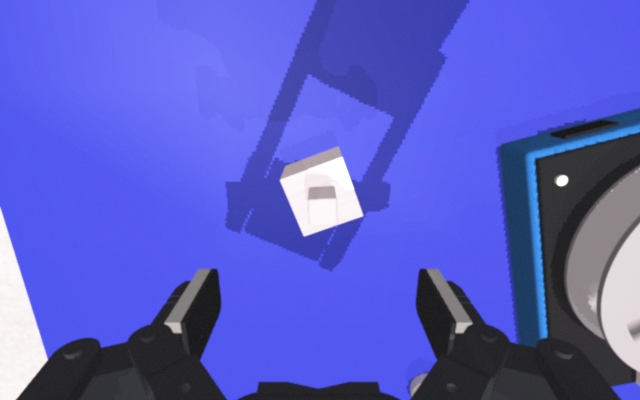

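The wrist view shows the holder at (322,192). The head's shaded side face is at about (322,193) and its top face below that at about (323,210), nearly square to the image.

Run:
```python
from h import *
im=cv2.imread('pics/w1.png')
c=im[140:245,270:375]; c=cv2.convertScaleAbs(c,alpha=2.2,beta=-300)
cv2.imwrite('pics/w1c.png',cv2.resize(c,(600,600),interpolation=cv2.INTER_CUBIC))
```

```text
(no output)
```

View pics/w1c.png

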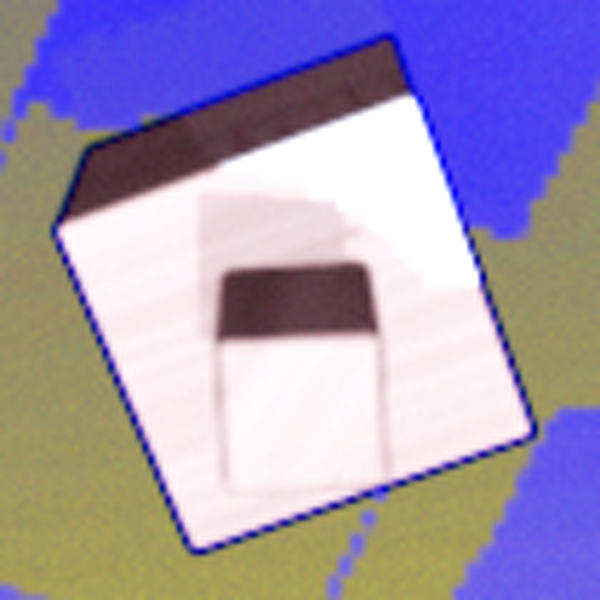

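The enlarged crop shows the top face's corners at about (218,338), (377,335), (388,480) and (230,490), so it is turned about 4°.

Run:
```python
from h import *
pe=params('wrist')
s=600/105
P=[onz(pe,270+a/s,140+b/s,80) for a,b in [(218,339),(377,335),(388,480),(230,490)]]
P=np.array(P); print(P.round(1),P.mean(0)); 
for i in range(4):
    d=P[(i+1)%4]-P[i]; print(np.linalg.norm(d),np.degrees(np.arctan2(d[1],d[0]))%90)
H=[onz(pe,270+a/s,140+b/s,48) for a,b in [(57,230),(410,95),(537,432),(195,552)]]; print(np.array(H).round(1), np.mean(H,axis=0))
# holder in top view (independent)
```

```text
[[ 492.  -142.9   80. ]
 [ 491.5 -123.9   80. ]
 [ 510.2 -122.2   80. ]
 [ 511.6 -141.6   80. ]] [ 501.33235048 -132.66859068   80.        ]
18.97771573094758 1.6202209879615168
18.802075393786026 5.188541910574703
19.38538050206003 4.017269658510131
19.59191511350392 3.900481809384445
[[ 487.6 -165.2   48. ]
 [ 469.1 -118.4   48. ]
 [ 516.5  -99.7   48. ]
 [ 534.8 -147.3   48. ]] [ 501.99127147 -132.6631726    48.        ]
```

Call:
apply_moves(commands=[85,2,4.7,-20,0,0,4,85,2,4.7,-60,0,0,4,85,2,4.7,-95,0,0,4,85,2,4.7,-106,0,0,4,85,2,4.7,-106,0,0,4,15,2,4.7,-106,0,0,4,15,2,4.7,-106,0,0,4,15,2,4.7,-106,0,0,4,15,2,4.7,-106,0,0,4,15,2,4.7,-106,0,0,4,15,2,4.7,-106,0,0,4,15,2,4.7,-106,0,0,4])

```text
clock: 3.5
tcp_pos: [503.1, -132.4, 56.1]
ee_rot: [-0.036, 0.999, -0.0, 0.001]
force: [0.4, 0.0, 5.7]
width: 18.9
grip_force: 59.0
```

Call:
apply_moves(commands=[15,0,0,3,0,0,0,15,0,0,45,0,0,0,15,0,0,95,0,0,0,15,10,20,140,0,0,0,15,32,70,155,0,0,0,15,56,124,155,0,0,0,15,80,178,155,0,0,0,15,104,232,155,0,0,0,15,122,270,155,0,0,0,15,132,292,155,0,0,0,15,132,292,155,0,0,0,15,132,292,155,0,0,0])

```text
clock: 5.0
tcp_pos: [633.6, 159.3, 209.4]
ee_rot: [-0.036, 0.999, -0.0, -0.001]
force: [0.8, -0.3, -1.0]
width: 18.7
grip_force: 61.2
```

Run:
```python
from h import *
pe=params('wrist'); o=arm.get_obs(); print(o['clock'],o['tcp_pos'],o['ee_rot'],o['force'],o['width'],proj(pe,[605,159,128]),proj(pe,o['tcp_pos']-[0,0,52]))
im=arm.capture('wrist'); cv2.imwrite('pics/w2.png',im)
```

```text
5.0 [633.60728525 159.27738563 209.40418   ] [-3.59497017e-02  9.99352993e-01 -3.43764831e-04 -1.04711104e-03] [ 0.79189289 -0.26165397 -1.0303856 ] 18.721029228433565 (np.float64(321.04553480649275), np.float64(169.78754084491925)) (np.float64(318.3963354868395), np.float64(226.99141962489017))
```

View pics/w2.png

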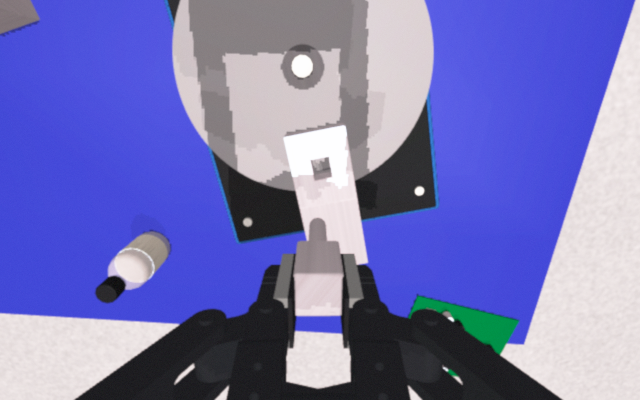

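The wrist view shows the slot at about (321,167), the held pin's tip at about (318,222) and the reel hub at (302,66).

Run:
```python
from h import *
im=cv2.imread('pics/w2.png')
a=cv2.resize(im[145:190,298:343],(500,500),interpolation=cv2.INTER_CUBIC)
b=cv2.resize(im[205:250,296:341],(300,500),interpolation=cv2.INTER_CUBIC)
b=cv2.resize(im[205:265,296:332],(300,500),interpolation=cv2.INTER_CUBIC)
cv2.imwrite('pics/w2c.png',np.hstack([a,b]))
```

```text
(no output)
```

View pics/w2c.png

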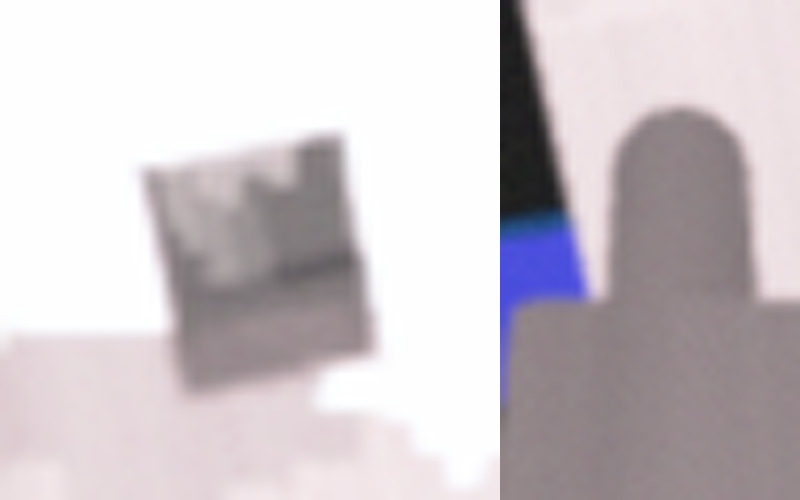

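Run:
```python
from h import *
pe=params('wrist'); o=arm.get_obs(); s=500/45
C=np.array([onz(pe,298+a/s,145+b/s,128) for a,b in [(143,168),(343,133),(377,350),(185,390)]])
print(C.round(1),'slot',C.mean(0)); 
for i in range(4): d=C[(i+1)%4]-C[i]; print(np.linalg.norm(d[:2]).round(1),np.degrees(np.arctan2(d[1],d[0])).round(1))
h=onz(pe,302,66,105); print('hub',h)
for z in (155.4,157.4): print('tip -x edge',onz(pe,296+180/8.333,205+105/8.333,z), 'tcp',o['tcp_pos'])
for f in (4,5): print(proj(pe,o['tcp_pos']+[-f,0,-52]),proj(pe,o['tcp_pos']+[-f,0,-53]))
for b in(-5,5): print(proj(pe,o['tcp_pos']+[0,b,-42]))
```

```text
[[599.2 151.6 128. ]
 [596.2 163.2 128. ]
 [609.3 166.3 128. ]
 [612.6 155.  128. ]] slot [604.32471997 159.01281703 128.        ]
12.0 104.1
13.4 13.4
11.8 -73.8
13.9 -165.8
hub [540.99758447 141.43317451 105.        ]
tip -x edge [628.53961685 158.11139482 155.4       ] tcp [633.71050202 158.95929765 209.70063767]
tip -x edge [627.74227997 158.05748575 157.4       ] tcp [633.71050202 158.95929765 209.70063767]
(np.float64(318.85444195289904), np.float64(220.89265258612622)) (np.float64(318.85089028983055), np.float64(220.26809925941956))
(np.float64(318.9729137981792), np.float64(219.36615773482126)) (np.float64(318.9688264684029), np.float64(218.74748184263677))
(np.float64(309.8397261667934), np.float64(233.20412034549773))
(np.float64(326.94926632267305), np.float64(234.31844966578473))
```

Call:
apply_moves(commands=[15,-6,0.6,-12,0,0,0,15,-12,0.6,-24,0,0,0,15,-12,0.6,-24,0,0,0,15,-12,0.6,-24,0,0,0])

```text
clock: 5.55
tcp_pos: [622.3, 160.4, 186.2]
ee_rot: [-0.036, 0.999, -0.0, -0.0]
force: [-0.8, 0.0, -0.3]
width: 18.9
grip_force: 61.2
```

Run:
```python
from h import *
pe=params('wrist'); o=arm.get_obs(); print(o['clock'],o['tcp_pos'],o['force'],proj(pe,[604.3,159,128]),proj(pe,o['tcp_pos']-[4.5,0,52]))
im=arm.capture('wrist'); cv2.imwrite('pics/w3.png',im)
u,v=map(int,proj(pe,[608,159,128])); print(u-30,v-35)
cv2.imwrite('pics/w3c.png',cv2.resize(im[v-35:v+40,u-30:u+30],(480,600),interpolation=cv2.INTER_CUBIC))
```

```text
5.55 [622.31780949 160.40508902 186.1910541 ] [-0.78619133  0.02479085 -0.30061143] (np.float64(318.1590543523817), np.float64(195.51768155006062)) (np.float64(318.8797691149608), np.float64(220.00888395369594))
287 166
```

View pics/w3c.png

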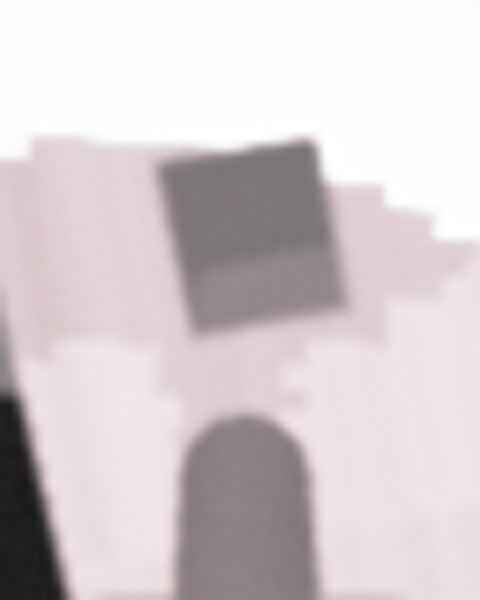

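The enlarged crop shows slot corners at (158,165), (315,140), (345,303) and (193,333), and the pin tip's near edge at (245,412).

Run:
```python
from h import *
pe=params('wrist'); o=arm.get_obs()
g=lambda a,b,z: onz(pe,287+a/8,166+b/8,z)
C=np.array([g(a,b,128) for a,b in [(158,165),(315,140),(345,303),(193,333)]]); S=C.mean(0)
zt=o['tcp_pos'][2]-52.1
t=g(246,412,zt); print('slot',S,'edge',t,'tcp',o['tcp_pos'],'tip-tcp',t+[4.5,0,0]-o['tcp_pos'],'move',S-t-[4.5,0,0])
a,b=g(182,490,zt),g(311,490,zt); print(b-a)
```

```text
slot [604.84934312 159.37135271 128.        ] edge [616.69484957 159.70239489 134.5411724 ] tcp [622.69496347 160.49502366 186.6411724 ] tip-tcp [ -1.5001139   -0.79262876 -52.1       ] move [-16.34550644  -0.33104219  -6.5411724 ]
[-0.70457473  9.82245265  0.        ]
```

Call:
apply_moves(commands=[15,-10,-0.3,0,0,0,0,15,-16.3,-0.3,0,0,0,0,15,-16.3,-0.3,-2,0,0,0,15,-16.3,-0.3,-5,0,0,0,15,-16.3,-0.3,-7,0,0,0,15,-16.3,-0.3,-9,0,0,0,15,-16.3,-0.3,-9,0,0,0])

```text
clock: 6.48
tcp_pos: [606.0, 160.2, 176.9]
ee_rot: [-0.036, 0.999, -0.0, -0.0]
force: [-0.2, -0.2, -0.2]
width: 18.9
grip_force: 61.2
```

Call:
apply_moves(commands=[15,0,0,-3,0,0,0,15,0,0,-6,0,0,0,15,0,0,-9,0,0,0,15,0,0,-12,0,0,0,15,0,0,-15,0,0,0,15,0,0,-18,0,0,0,15,0,0,-20,0,0,0,15,0,0,-20,0,0,0])

```text
clock: 7.48
tcp_pos: [606.0, 160.3, 157.0]
ee_rot: [-0.036, 0.999, -0.0, -0.0]
force: [-0.4, -0.2, -0.5]
width: 18.9
grip_force: 61.2
```

Through the slot with no contact; the tip is at about 105. I'll now feel for the flange.

Call:
apply_moves(commands=[15,0,0,-1,0,0,0,15,0,0,-2,0,0,0,15,0,0,-3,0,0,0,15,0,0,-4,0,0,0,15,0,0,-4.5,0,0,0,15,0,0,-4.5,0,0,0])

```text
clock: 8.22
tcp_pos: [606.0, 160.3, 152.7]
ee_rot: [-0.036, 0.999, -0.0, -0.0]
force: [0.2, 1.1, -0.4]
width: 18.7
grip_force: 61.2
```

Call:
apply_moves(commands=[15,0,0,-0.5,0,0,0,15,0,0,-1,0,0,0,15,0,0,-1,0,0,0])

```text
clock: 8.6
tcp_pos: [606.2, 160.4, 152.0]
ee_rot: [-0.036, 0.999, 0.0, 0.0]
force: [0.4, 0.6, 0.3]
width: 18.8
grip_force: 61.4
```

Call:
apply_moves(commands=[15,0,0,-0.5,0,0,0,15,0,0,-1,0,0,0,15,0,0,-1,0,0,0,15,0,0,-1,0,0,0])

```text
clock: 9.1
tcp_pos: [606.2, 160.3, 150.9]
ee_rot: [-0.036, 0.999, 0.0, 0.0]
force: [0.2, 0.9, 2.0]
width: 19.0
grip_force: 61.6
```

Call:
apply_moves(commands=[15,0,0,-0.5,0,0,0,15,0,0,-0.5,0,0,0,15,0,0,-0.5,0,0,0,15,0,0,-0.5,0,0,0])

```text
clock: 9.6
tcp_pos: [606.1, 160.3, 150.3]
ee_rot: [-0.036, 0.999, 0.0, 0.0]
force: [-0.2, 1.1, 2.3]
width: 18.8
grip_force: 61.7
```

Call:
apply_moves(commands=[15,0,0,-0.3,0,0,0,15,0,0,-0.3,0,0,0,15,0,0,-0.3,0,0,0,15,0,0,-0.3,0,0,0,15,0,0,-0.3,0,0,0,15,0,0,-0.3,0,0,0,15,0,0,-0.3,0,0,0,15,0,0,-0.3,0,0,0])

```text
clock: 10.6
tcp_pos: [606.1, 160.3, 150.0]
ee_rot: [-0.036, 0.999, -0.0, 0.0]
force: [-1.0, 2.1, 3.2]
width: 18.8
grip_force: 61.7
```

Call:
apply_moves(commands=[15,0,0,0,0,0,0,15,0,0,0,0,0,0,15,0,0,0,0,0,0,15,0,0,0,0,0,0,15,0,0,0,0,0,0,15,0,0,0,0,0,0,15,0,0,0,0,0,0,15,0,0,0,0,0,0])

```text
clock: 11.6
tcp_pos: [606.1, 160.2, 150.0]
ee_rot: [-0.036, 0.999, -0.0, -0.0]
force: [-0.6, 0.9, 2.0]
width: 18.6
grip_force: 61.8
```

Call:
apply_moves(commands=[15,0,0,-0.5,0,0,0,15,0,0,-0.5,0,0,0,15,0,0,-0.5,0,0,0,15,0,0,-0.5,0,0,0,15,0,0,-0.5,0,0,0,15,0,0,-0.5,0,0,0,15,0,0,-0.5,0,0,0,15,0,0,-0.5,0,0,0,15,0,0,-0.5,0,0,0,15,0,0,-0.5,0,0,0,15,0,0,-0.5,0,0,0,15,0,0,-0.5,0,0,0])

```text
clock: 13.1
tcp_pos: [606.1, 160.3, 149.5]
ee_rot: [-0.036, 0.999, -0.0, 0.0]
force: [-0.7, 1.7, 2.1]
width: 18.8
grip_force: 61.8
```

Run:
```python
from h import *
pe=params('wrist')
fr=[]
for i in range(8):
    c=arm.get_obs(); fr.append((c['clock'],c['force'].round(1),arm.capture('wrist')))
G=[f[2].astype(int) for f in fr]
med=np.median(G,axis=0)
# unwrap the reel ring 65mm radius
ctr=np.array([541.4,142.5,98.])
th=np.radians(np.arange(0,360,2)); px=np.array([proj(pe,ctr+[65*np.cos(t),65*np.sin(t),0]) for t in th]).round().astype(int)
ok=(px[:,0]>0)&(px[:,0]<640)&(px[:,1]>0)&(px[:,1]<400)
print(ok.sum(), np.degrees(th[ok]).min())
for (c,f,_),g in zip(fr,G):
    d=np.where(ok,np.abs(g[px[:,1].clip(0,399),px[:,0].clip(0,639)]-med[px[:,1].clip(0,399),px[:,0].clip(0,639)]).sum(1),0)
    print(round(c,2),f,np.degrees(th[d>60]).round().astype(int))
cv2.imwrite('pics/w4.png',fr[-1][2])
```

```text
149 0.0
13.1 [-0.7  1.7  2.1] []
13.15 [-0.4  1.   1.7] []
13.2 [-0.9  1.2  2.1] []
13.25 [-0.   1.   2.3] []
13.3 [-0.3  1.3  1.2] []
13.35 [-0.7 -0.1  3.4] []
13.4 [-0.7  1.4  1.9] []
13.45 [-1.1  1.1  2.9] []
```

View pics/w4.png

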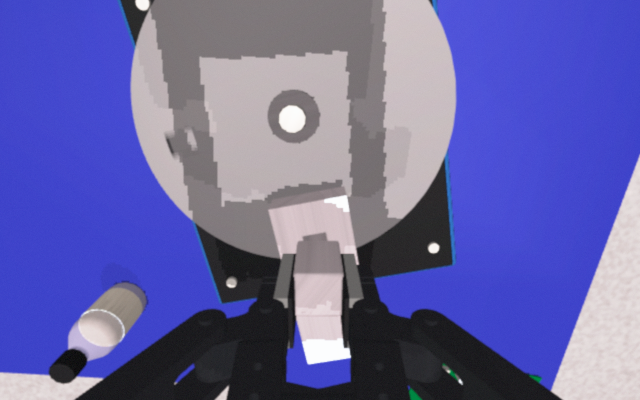

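The hole is visible at (180,140), about 95° short of the slot. I'll check whether it is moving.

```bash
cat > sp.py <<'E'
from h import *
import sys
def hole(im,pe):
    # polar unwrap about hub, local contrast along angle at r 60..70
    ctr=np.array([541.4,142.5,98.]); th=np.arange(0,360,1.); 
    v=np.array([[im[int(round(y)),int(round(x))].astype(float).mean() if 0<=x<639 and 0<=y<399 else np.nan for x,y in [proj(pe,ctr+[r*np.cos(t),r*np.sin(t),0]) for r in(62,65,68)]] for t in np.radians(th)])
    return v.mean(1)
if __name__=='__main__':
    pe=params('wrist'); fr=[]
    for i in range(int(sys.argv[1])):
        o=arm.get_obs(); fr.append((o['clock'],o['force'],arm.capture('wrist')))
    P=[hole(f[2],pe) for f in fr]; ref=hole(cv2.imread('pics/w4.png'),pe)
    for f,p in zip(fr,P):
        d=np.abs(p-ref); k=np.where(np.nan_to_num(d)>12)[0]; print(round(f[0],2),f[1].round(1),k.tolist()[:40])
    print('ref near hole',ref[262:300].round().astype(int))
    cv2.imwrite('pics/last.png',fr[-1][2])
E
python3 sp.py 3
```

```text
13.5 [-0.1  1.   1.9] [284, 285, 286, 287]
13.55 [-0.5  1.9  2. ] [284, 285, 286, 287, 319]
13.6 [-0.1  1.8  1.9] [284, 285, 286, 287, 322, 323, 324, 325, 326]
ref near hole [118 120 121 119 121 120 121 120 122 150 152 152 152 152 151 151 150 150
 137 140 129 122 118 120 119 125 122 117 115 116 116 114 115 116 118 116
 116 116]
```

The reel is still turning, at about 4.5 rad/s. I'll press a little more.

Call:
apply_moves(commands=[15,0,0,-0.4,0,0,0,15,0,0,-0.8,0,0,0,15,0,0,-0.8,0,0,0,15,0,0,-0.8,0,0,0,15,0,0,-0.8,0,0,0,15,0,0,-0.8,0,0,0,15,0,0,-0.8,0,0,0,15,0,0,-0.8,0,0,0,15,0,0,-0.8,0,0,0,15,0,0,-0.8,0,0,0,15,0,0,-0.8,0,0,0,15,0,0,-0.8,0,0,0,15,0,0,-0.8,0,0,0,15,0,0,-0.8,0,0,0,15,0,0,-0.8,0,0,0,15,0,0,-0.8,0,0,0])

```text
clock: 15.65
tcp_pos: [605.8, 160.5, 148.1]
ee_rot: [-0.036, 0.999, 0.0, -0.0]
force: [0.2, 3.3, -0.8]
width: 18.8
grip_force: 61.5
```

```bash
python3 sp.py 8
```

```text
15.65 [ 0.2  3.3 -0.8] [33, 34, 35, 54, 57, 58, 59, 136, 264, 265, 266, 267, 268, 269, 270, 271, 274, 275, 277, 278, 279, 280, 281, 283, 284, 285, 318, 321, 323, 324, 325, 326, 349, 350, 351]
15.7 [ 0.3  2.7 -0.9] [33, 54, 57, 58, 59, 136, 264, 265, 266, 267, 268, 269, 270, 271, 277, 278, 279, 280, 281, 283, 284, 285, 286, 319, 321, 323, 324, 325, 326, 350]
15.75 [ 0.3  2.4 -0.7] [33, 54, 55, 57, 58, 59, 136, 139, 141, 264, 265, 266, 267, 268, 269, 270, 271, 277, 278, 279, 280, 281, 283, 284, 285, 286, 321, 323, 324, 325, 326]
15.8 [-0.4  3.2 -1.3] [33, 54, 55, 57, 58, 59, 136, 138, 139, 141, 264, 265, 266, 267, 268, 269, 270, 271, 277, 278, 279, 281, 283, 284, 285, 286, 321, 323, 324, 325, 326]
15.85 [ 0.7  3.7 -1.7] [33, 54, 55, 57, 58, 59, 136, 138, 139, 141, 264, 265, 266, 267, 268, 269, 270, 271, 277, 278, 279, 281, 283, 284, 285, 286, 321, 323, 324, 325, 326]
15.9 [-0.6  3.2 -2. ] [33, 54, 55, 57, 58, 59, 138, 139, 264, 265, 266, 267, 268, 269, 270, 271, 277, 278, 281, 283, 284, 285, 286, 321, 323, 324, 325, 326]
15.95 [ 0.6  2.9 -1. ] [33, 54, 55, 57, 58, 59, 136, 138, 139, 141, 264, 265, 266, 267, 268, 269, 270, 271, 277, 281, 283, 284, 285, 321, 323, 324, 325, 326]
16.0 [ 0.9  2.1 -2.5] [33, 54, 55, 57, 58, 59, 136, 138, 139, 264, 265, 266, 267, 268, 269, 270, 271, 281, 283, 284, 285, 321, 323, 324, 325, 326]
ref near hole [121 121 130 140 139 139 131 131 139 152 152 153 152 152 152 151 152 150
 144 135 127 120 118 117 118 118 116 118 115 116 115 116 117 117 117 116
 116 117]
```

Caught: the side force is about 3 N, Fz has gone and the image is still. I'll lower the pin home.

Call:
apply_moves(commands=[15,0,0,-0.8,0,0,0,15,0,0,-1.6,0,0,0,15,0,0,-2.4,0,0,0,15,0,0,-3.2,0,0,0,15,0,0,-4,0,0,0,15,0,0,-4,0,0,0])

```text
clock: 16.8
tcp_pos: [606.2, 160.3, 144.7]
ee_rot: [-0.036, 0.999, 0.0, 0.0]
force: [0.0, 3.2, 1.6]
width: 18.8
grip_force: 61.6
```

Call:
apply_moves(commands=[15,0,0,-0.8,0,0,0,15,0,0,-1.6,0,0,0,15,0,0,-2.4,0,0,0,15,0,0,-3.2,0,0,0,15,0,0,-4,0,0,0,15,0,0,-4,0,0,0])

```text
clock: 17.55
tcp_pos: [606.1, 160.3, 140.6]
ee_rot: [-0.036, 0.999, -0.0, -0.0]
force: [-0.4, 2.8, 0.6]
width: 18.9
grip_force: 61.6
```

Going well. The expected home TCP height is about 136.

Call:
apply_moves(commands=[15,0,0,-0.8,0,0,0,15,0,0,-1.6,0,0,0,15,0,0,-2.4,0,0,0,15,0,0,-3.2,0,0,0,15,0,0,-3.6,0,0,0,15,0,0,-3.6,0,0,0])

```text
clock: 18.3
tcp_pos: [606.1, 160.3, 137.0]
ee_rot: [-0.036, 0.999, -0.0, -0.0]
force: [-0.7, 3.4, 0.8]
width: 18.6
grip_force: 61.6
```

Call:
apply_moves(commands=[15,0,0,-0.4,0,0,0,15,0,0,-0.8,0,0,0,15,0,0,-0.8,0,0,0])

```text
clock: 18.68
tcp_pos: [606.1, 160.3, 136.4]
ee_rot: [-0.036, 0.999, 0.0, 0.0]
force: [-1.1, 2.9, 1.6]
width: 18.6
grip_force: 61.7
```

Call:
apply_moves(commands=[15,0,0,-0.4,0,0,0,15,0,0,-0.8,0,0,0,15,0,0,-0.8,0,0,0])

```text
clock: 19.05
tcp_pos: [606.2, 160.3, 136.3]
ee_rot: [-0.036, 0.999, -0.0, 0.0]
force: [-2.9, 2.7, 5.4]
width: 18.8
grip_force: 62.1
```

Seated: the stop is at 136.3 with Fz rising. I'll release and retreat upward.

Call:
apply_moves(commands=[15,0,0,0.6,0,0,0,40,0,0,0.6,0,0,0,50,0,0,0.6,0,0,0,50,0,0,0.6,0,0,0,50,0,0,0.6,0,0,0,50,0,0,10,0,0,0,50,0,0,30,0,0,0,50,0,0,60,0,0,0,50,20,0,85,0,0,0,50,20,0,85,0,0,0])

```text
clock: 20.3
tcp_pos: [629.3, 160.5, 225.5]
ee_rot: [-0.036, 0.999, 0.0, 0.005]
force: [-0.4, -0.4, 0.4]
width: 50.2
grip_force: 0.0
```

Run:
```python
from h import *
o=arm.get_obs(); print(o['clock'],o['tcp_pos'],o['force'])
a=arm.capture('wrist'); s=arm.capture('scene')
for i in range(5): b=arm.capture('wrist')
print('moving px',(np.abs(a.astype(int)-b).sum(2)>60).sum())
x=cv2.resize(s[150:250,280:400],(480,400),interpolation=cv2.INTER_CUBIC)
cv2.imwrite('pics/f.png',np.hstack([cv2.resize(b[0:400,160:480],(320,400)),x]))
```

```text
20.3 [629.26355368 160.4640246  225.48467182] [-0.36951012 -0.35902883  0.38471483]
moving px 24004
```

View pics/f.png

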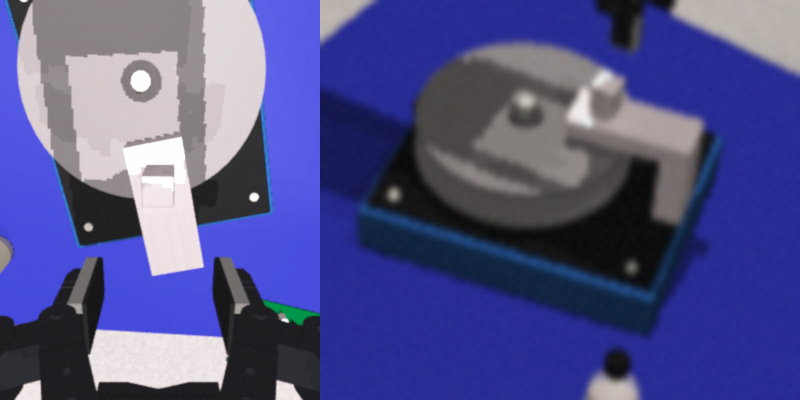

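The pin's head sits on the bridge, and no hole shows elsewhere on the reel. The pixel change came from the arm settling, so I'll check once more and hand in.

Run:
```python
from h import *
a=arm.capture('wrist')
for i in range(5): b=arm.capture('wrist')
n=(np.abs(a.astype(int)-b).sum(2)>60).sum(); print('moving px',n)
if n<300: print(arm.close_job())
```

```text
moving px 7000
```

Run:
```python
from h import *
for i in range(10): a=arm.capture('wrist')
o=arm.get_obs()
for i in range(6): b=arm.capture('wrist')
m=(np.abs(a.astype(int)-b).sum(2)>60); ys,xs=np.nonzero(m)
print(o['tcp_pos'],arm.get_obs()['tcp_pos'],m.sum(), m[20:190,180:300].sum() if m.sum() else 0)
H,_=np.histogramdd(np.c_[ys,xs],bins=[8,8],range=[(0,400),(0,640)]); print(H.astype(int))
```

```text
[626.1299324  160.28725909 220.52664674] [626.11887933 160.27087012 220.50604987] 28 6
[[ 0  0  0  0  0  0  0  0]
 [ 0  0  0  0 15  0  0  0]
 [ 0  0  5  1  2  0  0  0]
 [ 0  0  1  0  2  1  0  0]
 [ 0  0  0  0  0  0  0  0]
 [ 0  1  0  0  0  0  0  0]
 [ 0  0  0  0  0  0  0  0]
 [ 0  0  0  0  0  0  0  0]]
```

Everything is still now.

```bash
python3 -c "
from workcell import arm
print(arm.close_job())"
```

```text
the job is handed in; nothing more can be done
None
```

The reel is locked: I rubbed it down to about 4.5 rad/s and slower with the pin until the hole caught, then seated the pin with its head on the bridge, let go and handed the job in (no verdict was returned).

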